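Open the push-and-turn tablet jar

ROBOT

A 6-joint arm with a two-finger parallel gripper is mounted at the origin on the work surface. World frame = base frame: x ahead of the robot, y to its left, z up, the work surface at z = 0. Lengths are in m, angles in rad, forces in N, time in s.
With the tool pointing down it reaches from about 0.3 to 0.875 m from the base axis. Payload 6.4 kg.
Tool frame: the origin (TCP) lies midway between the tips of the shut fingers; the grasp point (between the pads) lies ctrl.grip_depth behind it (ctrl.grip_depth is the distance from the TCP to the grasp point, in m); x points along the fingers, y is the direction in which the jaws open and shut, and the axes are right-handed (so a half turn about x gives the same grasp; the last joint's range is limited). The gripper opens to 85 mm and grips with 20 to 120 N. Pads are 22 mm wide; open, the fingers measure 114 mm over their backs; the gripper's body (76 mm by 85 mm) begins 54 mm behind the grasp point. The pads swing forward as they close: fully open they stand 13 mm farther back than shut.
Start: joints at [1.039, 0.181, 1.607, -0, 1.354, -0.206], TCP at [0.184, 0.545, 0.231] pointing down, gripper open.
Joint ranges: [-2.99, 2.99], [-0.89, 2.07], [0.3, 2.58], [-1.14, 4.28], [0, 2.63], [-3.12, 3.12]. Speed limits (rad/s): [2.57, 2.57, 3.01, 3.14, 3.14, 3.14].

INTERFACE

Orientations are given as a unit quaternion [w, x, y, z].
In Python, from bench import ctrl gives the robot as it stands.
- The arm moves only by the tool carry_out, never from a script. Its argument "motion" is one flat list of numbers, 7 for each row, row after row: the turn, a rotation vector about the tool's x, y, z in degrees, then the shift along the tool's x, y, z in m, then the gripper's target within -1 to 1 (shut at 1, half-way at 0, fully open at -1). A call has 1 to 10 rows; each row shifts and turns the pose as measured when the row begins, along the tool's axes as they then stand; what a row does not reach is not made up. A row lasts 1/10 s, in which the tool goes at most 50 mm and 8.59 degrees, less where a joint would pass 70% of its speed; a pose out of reach is approached as far as the arm can. A call with a gripper value outside its range is refused whole. The fingers move at their own pace and stop on an object; the grip force is fixed at half the most. Time passes only in rows, so rows that do not move let the fingers close. It gives the time, the measured TCP pose, the force and the opening at its end, in the units of the state.
- ctrl.get_obs(): the state, without advancing time (a new reading comes with each control period).
- ctrl.camera(name): name is "scene" or "top" or "wrist"; returns the picture (384x512x3 uint8, blue, green, red); there is no depth.
- ctrl.camera_params(name): a dict with "mtx" (3x3 intrinsics, pixels), "pose" (4x4, takes a point from camera to world coordinates); the wrist camera has in their place "hand_eye" (4x4, takes a point from camera to tool coordinates, whose origin is the TCP and whose axes are the tool frame's). Camera axes: x right, y down, z forward; pixel columns grow to the right and rows downward; lengths in m; the calibration is good to about 2 mm. A picture is of the moment at which its call begins: read the wrist's pose just before it. camera_params takes no time and is no camera call.
- ctrl.hand_in(): hands the job in, once; it reports no verdict.
Trained networks look in the newest picture that a camera, given by its name, has taken for a name from the list of things; names that differ only in an ending like _2 or _b are one class to them, and where a whole thing is asked for, a point or a joint stands for the part that bears it (a point fixed in the world has none). Each returns a list of dicts, best first, with "conf" (0 to 1); they miss things now and then, are a little off and sometimes report something else, mostly with a low value. They report only what shows in the picture. A call takes as long as a camera call. They do not tell look-alikes from the thing itself.
- ctrl.boxes_of(camera, thing): "point" ([x, y, z] in m, in the coordinates of the camera as it stood for that picture, good to about 4 mm: the middle of the surface that is visible of it).
- ctrl.trace(camera, thing): "pixels" (384x512 bool, what is visible of it).
- ctrl.landmark_of(camera, thing): "point" ([x, y, z] in m, in the coordinates of the camera as it stood for that picture, good to about 4 mm: a listed point, or the origin of a listed thing).
The state is a dict: "time_s": time; "q": joint angles; "dq": joint speeds; "joint_efforts": joint torques, N m; "eef_pos": TCP position; "eef_rot": TCP orientation; "wrist_force": force on the tool from outside, world axes, zero at the start; "torque": the same for the moment, N m; "opening": opening from 0.0 (shut) to 1.0 (fully open).
Only numpy, scipy, OpenCV 4.12 (cv2) and the standard library are available. Lean on these libraries where they do the work, as an engineer would, in place of code of your own. Each camera call takes 0.05 s, during which the arm holds its last target. There are 200 camera calls.

TASK

Open the jar of disinfectant tablets in the bench rack: press its green safety cap down firmly, turn it anticlockwise while it is held down until it comes up against its stop, and lift it off. Set the cap down gently, open side down and flat, on the floor of the steel tray, and let go. Do not lift the jar out of the rack, lean on it or wrench the stop with brute force, and leave the other things where they are.

Things in the scene. Friction and masses are not known exactly. Their poses are not given: they have to be found in the camera images.
- cap_mid (a point): Centre (half-way up, on the axis) of the round green ribbed safety cap, 60 mm across, 32 mm high, 35 g. z is its axis, up out of its closed top; open side down. At the start it is locked on the jar: a bayonet closure, four hidden lugs in its skirt caught in hooked pockets of the neck and held up by a spring disc in the cap (about 7 N). Not pressed, it turns only a little (up to 31 degrees) and cannot be lifted.
- cap_top (a point): Centre of the cap's flat top, 16 mm above cap_mid. The cap must be pushed down at least 4 mm on the jar (about 15 N) before its lugs pass the hooks' teeth, and bottoms hard at 7 mm (about 20 N). Held so, it turns anticlockwise seen from above, 37 to 67 degrees in all (differs each time), up to a solid stop. Turning takes under 0.3 N m; the stop is a clear rise; stop at 0.7 N m or so, 1.5 N m is too much.
- cap_rim (a point): Centre of the cap's open lower rim, 16 mm below cap_mid. Only when turned to the stop, or at most 9 degrees short of it, can the cap be lifted, straight up: after 13 mm its lugs are clear of the hooks, after 20 mm its rim is clear of the neck. If it is still caught, the jar comes up with it. Locked, the rim is 8 mm above the jar's shoulder.
- jar_mouth (a point): Centre of the mouth's rim of the white square jar with green label, z up, 134 mm above its underside. Body 84 x 84 mm, 100 mm high, shoulder up to 108 mm, neck 38 mm thick (50 mm over its hooks); 0.5 to 0.9 kg. Loose in one cell of the rack with 3 mm of play per side, which keeps it from turning. The locked cap reaches from 116 to 148 mm above the jar's underside.
- rack_mat: Centre of the underside of the 2 mm black rubber lining of the fixed teal bottle rack, 4 mm above the bench. The rack is 98 x 194 mm and 45 mm high, long side along this y axis, with two square cells of 90 x 90 mm centred 47 mm to either side of this point along y. The jar stands on the lining in one cell (its underside 6 mm above the bench), the amber jar in the other.
- amber: Bystander: round amber glass jar with a black lid, 78 mm across, 90 mm high, standing in the rack's other cell; origin at the centre of its underside.
- tray: Fixed flat stainless steel tray for the cap, 220 mm (its x) by 160 mm (its y), walls 16 mm high and 4 mm thick, floor 4 mm thick; origin at the centre of its underside, z up.
- forceps_mid (a point): Bystander: centre of a pair of dark coated forceps, 145 mm long (along its x), 16 mm wide, 8 mm high, lying on the tray's floor near one long edge (the -y side of the tray).
- petri: Bystander: closed clear petri dish, 93 mm across, 17 mm high, on the bench beyond the rack and the tray; origin at the centre of its underside.
Mind the look-alikes: they are no part of the job. Of the things that look like the part that bears jar_mouth, the smaller one is meant.

How it is judged:
On the way:
1. the cap is off: lifted clear of the jar's neck, with the jar still standing in the rack (distance between cap_mid and jar_mouth above 0.03 m and distance of jar_mouth from where it was at the start of the episode below 0.012 m), for 0.1 s.
At the end, for the whole second after the job is handed in: The cap lies at rest, open side down and flat (within 4.5 degrees), on the tray's floor; the jar stands upright in its cell with its mouth within 12 mm of where it was; the amber jar is within 15 mm, the petri dish within 20 mm and the forceps within 25 mm of where they were (x of cap_mid in the frame of tray between -0.078 and 0.078 m and y of cap_mid in the frame of tray between -0.048 and 0.048 m and z of cap_mid in the frame of tray between 0.016 and 0.023 m and angle between cap_mid's own z axis and vertical below 0.08 rad and linear speed of cap below 0.02 m/s and distance of jar_mouth from where it was at the start of the episode below 0.012 m and angle between jar_mouth's own z axis and vertical below 0.06 rad and distance of amber from where it was at the start of the episode below 0.015 m and distance of petri from where it was at the start of the episode below 0.02 m and distance of forceps_mid from where it was at the start of the episode below 0.025 m); the robot touches nothing.
It fails at once if the jar is lifted more than 15 mm or tipped (z of jar_mouth in the frame of rack_mat above 0.151 m or angle between jar_mouth's own z axis and vertical above 0.2 rad).
It fails at once if the jar is pushed down on the rack's lining with more than 60 N (brute force) (contact force between jar and rack_mat above 60 N).
It fails at once if the cap is wrenched against its stop, or leaned on, so hard that the jar bears on the rack with more than 110 N in all (some 1.5 N m) (contact force between jar and rack above 110 N).
It fails at once if the cap is dropped: in free fall more than 15 mm above the tray's floor (distance between cap_mid and jar_mouth above 0.03 m and contact force between cap and anything else below 0.01 N and z of cap_mid in the frame of tray above 0.035 m).
It fails at once if a bystander is knocked over or pushed away (distance of amber from where it was at the start of the episode above 0.04 m or angle between amber's own z axis and vertical above 0.5 rad or distance of petri from where it was at the start of the episode above 0.05 m or distance of forceps_mid from where it was at the start of the episode above 0.06 m).
It also fails if it takes over 64 s, if anything falls off the work surface, if the arm or the gripper's body presses on something with over 40 N, if the wrist force passes 120 N, or if a joint passes its speed limit or range.

## Working session

There is one attempt and no reset: what is moved stays moved. The work goes in short steps, Python scripts to look and compute and a tool call to move; the robot and the scene stay as the last step left them, time stands still between calls to the robot, and variables do not carry over. Pictures are saved under pics/ and viewed, about 8 in all and at most 12, crops included, and the job is handed in when it is done.

Besides the shell and the picture viewer there is one more tool, called as name(argument=value, ...) on one line, values as JSON. carry_out: Moves the arm, as the interface text tells. Its arguments: {"type":"object","properties":{"motion":{"type":"array"}},"required":["motion"]}

```bash
mkdir -p pics
cat > h.py <<'E'
from bench import ctrl
import numpy as np, cv2
from scipy.spatial.transform import Rotation as R
def T(o=None):
    o=o or ctrl.get_obs(); M=np.eye(4); q=o["eef_rot"]
    M[:3,:3]=R.from_quat([q[1],q[2],q[3],q[0]]).as_matrix(); M[:3,3]=o["eef_pos"]; return M
def pose(cam):
    p=ctrl.camera_params(cam)
    return T()@np.array(p["hand_eye"]) if cam=="wrist" else np.array(p["pose"])
def w(cam,pt,P=None): 
    P=pose(cam) if P is None else P
    return (P@np.r_[pt,1])[:3]
E
python3 - <<'E'
from h import *
o=ctrl.get_obs(); print({k:np.round(v,3) for k,v in o.items()}, ctrl.grip_depth); print(T().round(3))
a=ctrl.camera("scene"); b=ctrl.camera("top")
cv2.imwrite("pics/a.png",np.hstack([cv2.resize(a,(400,300)),cv2.resize(b,(400,300))])); cv2.imwrite("pics/top.png",b); cv2.imwrite("pics/scene.png",a)
for c in ("top","scene"):
  for n in ["cap_mid","cap_top","jar_mouth","rack_mat","amber","tray","forceps_mid","petri"]:
    print(c,n,[(w(c,d["point"]).round(3).tolist(),round(d["conf"],2)) for d in ctrl.landmark_of(c,n)[:3]])
E
```

```text
{'time_s': np.float64(0.0), 'q': array([ 1.039,  0.182,  1.608, -0.   ,  1.354, -0.206]), 'dq': array([-0.001, -0.002,  0.001, -0.001,  0.003,  0.001]), 'joint_efforts': array([-1.0000e-03, -4.4488e+01, -3.5133e+01, -1.0000e-03,  1.0000e-02,
        0.0000e+00]), 'eef_pos': array([0.184, 0.544, 0.23 ]), 'eef_rot': array([ 0.698,  0.114,  0.698, -0.115]), 'wrist_force': array([-0.571,  0.353, -0.713]), 'torque': array([-0.029, -0.013,  0.001]), 'opening': np.float64(0.998)} 0.0187
[[-0.001  0.32   0.947  0.184]
 [-0.002  0.947 -0.32   0.544]
 [-1.    -0.002 -0.     0.23 ]
 [ 0.     0.     0.     1.   ]]
top cap_mid [([0.583, -0.216, 0.138], 0.56)]
top cap_top [([0.581, -0.217, 0.155], 0.79)]
top jar_mouth [([0.776, -0.224, 0.19], 0.91)]
top rack_mat []
top amber [([0.574, -0.122, 0.002], 0.94), ([0.551, 0.132, 0.007], 0.68)]
top tray [([0.558, 0.192, 0.002], 0.75)]
top forceps_mid [([0.548, 0.134, 0.007], 0.53)]
top petri [([0.771, 0.053, 0.0], 0.84)]
scene cap_mid [([0.58, -0.217, 0.135], 0.62)]
scene cap_top [([0.586, -0.221, 0.157], 0.88)]
scene jar_mouth [([0.776, -0.23, 0.191], 0.89), ([0.583, -0.218, 0.143], 0.6)]
scene rack_mat []
scene amber [([0.568, -0.126, 0.002], 0.93)]
scene tray [([0.558, 0.194, 0.004], 0.9)]
scene forceps_mid [([0.55, 0.134, 0.007], 0.78), ([0.569, -0.128, 0.004], 0.68)]
scene petri [([0.771, 0.047, -0.005], 0.72)]
```

View pics/a.png

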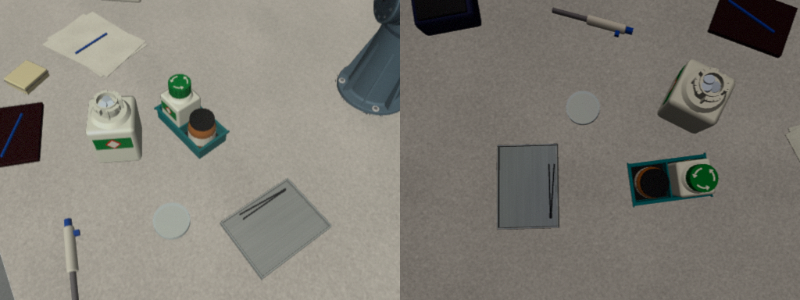

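View pics/top.png

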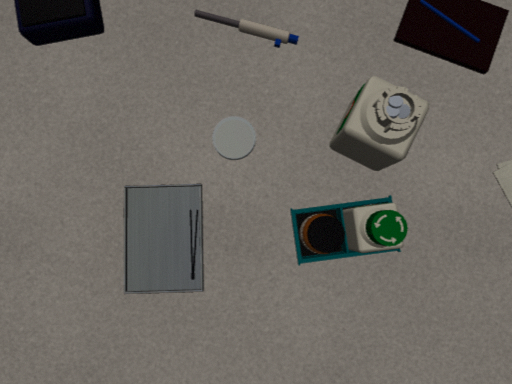

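The top view shows the green cap at about (386,228) on the small jar and the amber jar at (322,234). The larger look-alike jar is at (395,105). The tray is at (164,238), with the forceps along its right edge at x≈194, and the dish is at (234,137). The networks agree with the picture. The `jar_mouth` hit at x=0.776 is the look-alike.

carry_out(motion=[0,0,0,-0.005,-0.034,0.036,-1,0,0,0,-0.005,-0.034,0.036,-1,0,0,0,0,-0.034,0.036,-1,0,0,0,0,-0.034,0.036,-1,0,0,0,0,-0.034,0.036,-1,0,0,0,0,-0.034,0.036,-1,0,0,0,0,-0.034,0.036,-1,0,0,0,0,-0.034,0.036,-1,0,0,0,0,-0.034,0.036,-1,0,0,0,0,-0.034,0.036,-1])

```text
time_s: 1.9
eef_pos: [0.4191, 0.105, 0.2426]
eef_rot: [0.701, 0.112, 0.696, -0.109]
wrist_force: [0.7, 0.0, -0.1]
opening: 0.998
```

carry_out(motion=[0,0,0,0,-0.034,0.034,-1,0,0,0,0,-0.034,0.034,-1,0,0,0,0,-0.034,0.034,-1,0,0,0,0,-0.034,0.034,-1,0,0,0,0,-0.034,0.034,-1,0,0,0,0,-0.034,0.034,-1,0,0,0,0,-0.03,0.03,-1,8.5,0,0,0,0,0,-1,8.5,0,0,0,0,0,-1,8.5,0,0,0,0,0,-1])

```text
time_s: 2.9
eef_pos: [0.5746, -0.2115, 0.2433]
eef_rot: [0.659, 0.268, 0.651, -0.264]
wrist_force: [0.2, 0.6, 0.2]
opening: 0.996
```

carry_out(motion=[8.5,0,0,0,0,0,-1,8.5,0,0,0,0,0,-1,8.5,0,0,0,0,0,-1,8.5,0,0,0,0,0,-1,8.5,0,0,0,0,0,-1,8.5,0,0,0,0,0,-1,8.5,0,0,0,0,0,-1,8.5,0,0,0,0,0,-1,8.5,0,0,0,0,0,-1,8.5,0,0,0,0,0,-1])

```text
time_s: 3.9
eef_pos: [0.5743, -0.2123, 0.2423]
eef_rot: [0.299, 0.645, 0.297, -0.637]
wrist_force: [0.2, -0.6, 0.0]
opening: 1.001
```

Run:
```python
from h import *
o=ctrl.get_obs(); print(T(o).round(4),o["q"].round(2))
P=pose("wrist"); b=ctrl.camera("wrist"); cv2.imwrite("pics/w1.png",b)
for n in ["cap_mid","cap_top","jar_mouth","amber"]:
    print(n,[(w("wrist",d["point"],P).round(4).tolist(),round(d["conf"],2)) for d in ctrl.landmark_of("wrist",n)[:3]])
r=ctrl.trace("wrist","cap_mid")
if r:
    m=r[0]["pixels"].astype(np.uint8); print(cv2.fitEllipse(max(cv2.findContours(m,0,2)[0],key=len)), P.round(3), ctrl.camera_params("wrist")["mtx"])
```

```text
[[ 0.0107  0.7645 -0.6445  0.5743]
 [ 0.002  -0.6445 -0.7646 -0.2123]
 [-0.9999  0.0069 -0.0084  0.2423]
 [ 0.      0.      0.      1.    ]] [-0.55  0.25  1.51  0.01  1.38  0.15]
cap_mid [([0.5805, -0.2159, 0.1364], 0.93)]
cap_top [([0.5824, -0.2176, 0.1532], 0.56)]
jar_mouth []
amber [([0.5722, -0.1243, 0.0055], 0.98)]
((264.5048522949219, 193.136474609375), (67.78141784667969, 71.8918685913086), 6.406573295593262) [[ 0.765 -0.621 -0.169  0.617]
 [-0.644 -0.735 -0.212 -0.159]
 [ 0.008  0.271 -0.963  0.386]
 [ 0.     0.     0.     1.   ]] [[278.25427905   0.         255.5389003 ]
 [  0.         278.25427905 192.46867177]
 [  0.           0.           1.        ]]
```

carry_out(motion=[0,-0.5,-0.4,0,0.0085,-0.0005,-1,0,0,0,0.03,0,0,-1,0,0,0,0.03,0,0,-1,0,0,0,0.025,0,0,-1,0,0,0,0.02,0,0,-1,0,0,0,0.01,0,0,-1,0,0,0,0,0,0,-1])

```text
time_s: 4.9
eef_pos: [0.5831, -0.2185, 0.1257]
eef_rot: [0.307, 0.638, 0.304, -0.637]
wrist_force: [0.4, -0.1, 0.0]
opening: 1.002
```

Run:
```python
from h import *
print(T().round(4)); t=T()
print("delta tool", (t[:3,:3].T@(np.array([.581,-.217,.118])-t[:3,3])).round(4), "down in tool",(t[:3,:3].T@[0,0,-1]).round(4))
```

```text
[[ 3.500e-03  7.801e-01 -6.257e-01  5.831e-01]
 [-2.900e-03 -6.256e-01 -7.801e-01 -2.185e-01]
 [-1.000e+00  4.600e-03  1.000e-04  1.257e-01]
 [ 0.000e+00  0.000e+00  0.000e+00  1.000e+00]]
delta tool [ 0.0077 -0.0026  0.0001] down in tool [ 1.0e+00 -4.6e-03 -1.0e-04]
```

carry_out(motion=[0,0,-0.2,0.0075,-0.002,0,-1,0,0,0,0,0,0,1,0,0,0,0,0,0,1,0,0,0,0,0,0,1,0,0,0,0,0,0,1,0,0,0,0,0,0,1,0,0,0,0,0,0,1,0,0,0,0,0,0,1])

```text
time_s: 5.7
eef_pos: [0.5827, -0.2177, 0.1206]
eef_rot: [0.308, 0.638, 0.305, -0.636]
wrist_force: [0.3, 0.8, -2.8]
opening: 0.688
```

Run:
```python
from h import *
o=ctrl.get_obs();print(T(o).round(4),o["wrist_force"],o["torque"],o["opening"])
cv2.imwrite("pics/w2.png",ctrl.camera("wrist"))
```

```text
[[ 3.700e-03  7.813e-01 -6.241e-01  5.827e-01]
 [-2.400e-03 -6.241e-01 -7.813e-01 -2.177e-01]
 [-1.000e+00  4.400e-03 -5.000e-04  1.206e-01]
 [ 0.000e+00  0.000e+00  0.000e+00  1.000e+00]] [ 0.3353715   0.81214771 -2.82055873] [-0.02265547 -0.07719413 -0.0094291 ] 0.6877675749940743
```

View pics/w2.png

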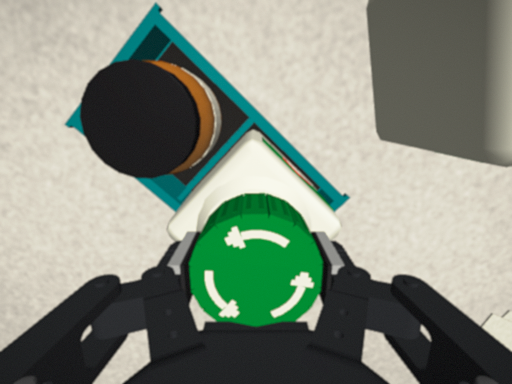

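The cap at (257,265) sits centred between the pads, and the opening of about 58 mm matches its size. Next I press down in small steps.

carry_out(motion=[0,0,0,0.002,0,0,1,0,0,0,0.002,0,0,1])

```text
time_s: 5.95
eef_pos: [0.5832, -0.2179, 0.1193]
eef_rot: [0.308, 0.638, 0.305, -0.636]
wrist_force: [-5.7, 3.1, 9.4]
opening: 0.689
```

carry_out(motion=[0,0,0,0.003,0,0,1])

```text
time_s: 6.05
eef_pos: [0.5833, -0.218, 0.1183]
eef_rot: [0.309, 0.638, 0.305, -0.636]
wrist_force: [-5.4, 4.3, 12.3]
opening: 0.686
```

carry_out(motion=[0,0,0,0.005,-0.001,0,1,0,0,0,0.005,-0.001,0,1])

```text
time_s: 6.25
eef_pos: [0.5831, -0.218, 0.1142]
eef_rot: [0.31, 0.638, 0.304, -0.636]
wrist_force: [-7.9, 2.8, 19.0]
opening: 0.692
```

carry_out(motion=[0,0,0,0.005,-0.001,0,1])

```text
time_s: 6.35
eef_pos: [0.5832, -0.218, 0.1132]
eef_rot: [0.311, 0.639, 0.303, -0.635]
wrist_force: [-12.1, 6.8, 32.7]
opening: 0.69
```

carry_out(motion=[-6,0,0,0.003,-0.001,0,1,-6,0,0,0.003,-0.001,0,1])

```text
time_s: 6.55
eef_pos: [0.5837, -0.217, 0.1146]
eef_rot: [0.379, 0.603, 0.368, -0.598]
wrist_force: [-7.3, 4.4, 17.3]
opening: 0.691
```

```bash
cat > s.py <<'E'
from h import *
o=ctrl.get_obs();t=T(o)
print("jaw",np.degrees(np.arctan2(t[1,1],t[0,1])).round(1),"pos",t[:3,3].round(4),"down",(t[:3,:3].T@[0,0,-1]).round(4),"F",o["wrist_force"].round(1),"Ftool",(t[:3,:3].T@o["wrist_force"]).round(1),"M",o["torque"].round(2),"q",o["q"].round(2),o["opening"].round(3))
E
python3 s.py
```

```text
Traceback (most recent call last):
  File "s.py", line 3, in <module>
    print("jaw",np.degrees(np.arctan2(t[1,1],t[0,1])).round(1),"pos",t[:3,3].round(4),"down",(t[:3,:3].T@[0,0,-1]).round(4),"F",o["wrist_force"].round(1),"Ftool",(t[:3,:3].T@o["wrist_force"]).round(1),"M",o["torque"].round(2),"q",o["q"].round(2),o["opening"].round(3))
                                                                                                                                                                                                                                                      ^^^^^^^^^^^^^^^^^^
AttributeError: 'float' object has no attribute 'round'
```

```bash
sed -i 's/o\["opening"\].round(3)/round(o["opening"],3)/' s.py; python3 s.py
```

```text
jaw -26.2 pos [ 0.5837 -0.217   0.1146] down [ 0.9999 -0.017  -0.0024] F [-7.3  4.4 17.3] Ftool [-17.4  -8.2  -0.7] M [ 0.75  1.32 -0.19] q [-0.55  0.4   1.59 -0.    1.14 -0.09] 0.691
```

carry_out(motion=[-7,0,-0.5,0.004,-0.001,0,1,-7,0,-0.5,0.004,-0.001,0,1])

```text
time_s: 6.75
eef_pos: [0.5839, -0.2173, 0.1142]
eef_rot: [-0.449, -0.547, -0.444, 0.549]
wrist_force: [-6.1, 2.3, 17.9]
opening: 0.69
```

```bash
python3 s.py
```

```text
jaw -11.7 pos [ 0.5839 -0.2173  0.1142] down [ 1.     -0.0038 -0.0067] F [-6.1  2.3 17.9] Ftool [-17.9  -6.4  -0.9] M [ 0.5   1.08 -0.13] q [-0.54  0.4   1.58 -0.01  1.16 -0.34] 0.69
```

carry_out(motion=[-5,0,0,0.004,-0.001,0,1])

```text
time_s: 6.85
eef_pos: [0.5843, -0.2181, 0.1142]
eef_rot: [-0.475, -0.526, -0.468, 0.528]
wrist_force: [-6.3, 2.9, 17.9]
opening: 0.692
```

```bash
python3 s.py
```

```text
jaw -6.4 pos [ 0.5843 -0.2181  0.1142] down [ 0.9999 -0.0065 -0.009 ] F [-6.3  2.9 17.9] Ftool [-18.   -6.5  -2. ] M [ 0.67  1.12 -0.2 ] q [-0.54  0.4   1.58 -0.01  1.15 -0.43] 0.692
```

carry_out(motion=[-5,0,0,0.004,-0.001,0,1])

```text
time_s: 6.95
eef_pos: [0.5846, -0.2186, 0.1141]
eef_rot: [-0.5, -0.504, -0.49, 0.506]
wrist_force: [-7.0, 4.4, 18.9]
opening: 0.694
```

```bash
python3 s.py
```

```text
jaw -1.2 pos [ 0.5846 -0.2186  0.1141] down [ 0.9999 -0.0086 -0.0112] F [-7.   4.4 18.9] Ftool [-19.   -6.9  -4. ] M [ 0.82  1.23 -0.17] q [-0.54  0.4   1.58 -0.01  1.15 -0.52] 0.694
```

carry_out(motion=[-4.5,0.6,-0.5,0.004,-0.002,-0.0015,1])

```text
time_s: 7.05
eef_pos: [0.5844, -0.2185, 0.1143]
eef_rot: [0.517, 0.484, 0.513, -0.485]
wrist_force: [-4.0, -0.3, 15.4]
opening: 0.688
```

```bash
python3 s.py
```

```text
jaw 3.5 pos [ 0.5844 -0.2185  0.1143] down [ 1.     -0.0035 -0.0047] F [-4.  -0.3 15.4] Ftool [-15.4  -3.9   0.2] M [-0.03  0.69 -0.26] q [-0.55  0.41  1.57 -0.    1.16 -0.61] 0.688
```

carry_out(motion=[-4.5,0.3,-0.3,0.004,-0.0015,-0.001,1])

```text
time_s: 7.15
eef_pos: [0.5838, -0.2189, 0.1143]
eef_rot: [0.535, 0.463, 0.534, -0.464]
wrist_force: [-13.5, 5.0, 22.8]
opening: 0.687
```

```bash
python3 s.py
```

```text
jaw 8.1 pos [ 0.5838 -0.2189  0.1143] down [ 1.      0.     -0.0021] F [-13.5   5.   22.8] Ftool [-22.8 -12.7  -6.8] M [ 0.95  2.17 -2.4 ] q [-0.55  0.41  1.57 -0.    1.16 -0.69] 0.687
```

Sharp rise in torque at jaw 8.1°, 48° of turn in all, so this is the stop. I'll relieve it at once.

carry_out(motion=[1,0,0,0.002,0,0,1])

```text
time_s: 7.25
eef_pos: [0.5837, -0.219, 0.1147]
eef_rot: [0.531, 0.468, 0.53, -0.468]
wrist_force: [-7.0, 5.8, 8.4]
opening: 0.692
```

```bash
python3 s.py
python3 - <<'E'
from h import *
cv2.imwrite("pics/w3.png",ctrl.camera("wrist"))
E
```

```text
jaw 7.1 pos [ 0.5837 -0.219   0.1147] down [ 1.0e+00 -1.0e-04 -1.6e-03] F [-7.   5.8  8.4] Ftool [-8.4 -6.3 -6.6] M [ 0.9   1.12 -0.32] q [-0.55  0.41  1.57 -0.    1.16 -0.67] 0.692
```

View pics/w3.png

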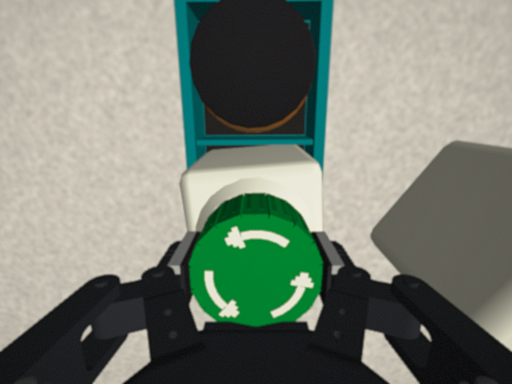

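The cap's arrows have not moved in the gripper's view, so the cap turned with the tool and did not slip. Now I lift gently while watching the force.

carry_out(motion=[0,0,0,-0.003,-0.001,-0.001,1,0,0,0,-0.003,-0.001,-0.001,1,0,0,0,-0.003,0,0,1])

```text
time_s: 7.6
eef_pos: [0.5827, -0.2186, 0.1258]
eef_rot: [0.531, 0.469, 0.527, -0.469]
wrist_force: [1.1, -2.1, -8.2]
opening: 0.687
```

```bash
python3 s.py
```

```text
jaw 6.9 pos [ 0.5827 -0.2186  0.1258] down [ 1.     -0.0041 -0.0048] F [ 1.1 -2.1 -8.2] Ftool [8.2 0.8 2.2] M [-0.28 -0.33 -0.33] q [-0.55  0.39  1.57 -0.    1.18 -0.67] 0.687
```

carry_out(motion=[0,0,0,-0.003,0,0,1,0,0,0,-0.003,0,0,1])

```text
time_s: 7.8
eef_pos: [0.5822, -0.2184, 0.1303]
eef_rot: [0.531, 0.469, 0.527, -0.469]
wrist_force: [3.3, -1.0, -5.5]
opening: 0.687
```

```bash
python3 s.py
```

```text
jaw 6.9 pos [ 0.5822 -0.2184  0.1303] down [ 1.     -0.0028 -0.0038] F [ 3.3 -1.  -5.5] Ftool [5.6 3.1 1.4] M [-0.32 -0.52 -0.3 ] q [-0.55  0.38  1.57 -0.    1.19 -0.67] 0.687
```

Run:
```python
from h import *
a=ctrl.camera("wrist"); b=cv2.imread("pics/w3.png")
s=ctrl.camera("scene"); s0=cv2.imread("pics/scene.png"); 
f=lambda i:cv2.resize(i[60:210,180:330],(300,300),interpolation=cv2.INTER_CUBIC)
g=lambda i:i[0:300,100:400]
cv2.imwrite("pics/c4.png",np.vstack([np.hstack([g(b),g(a)]),np.hstack([f(s0),f(s)])]))
```

```text
(no output)
```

View pics/c4.png

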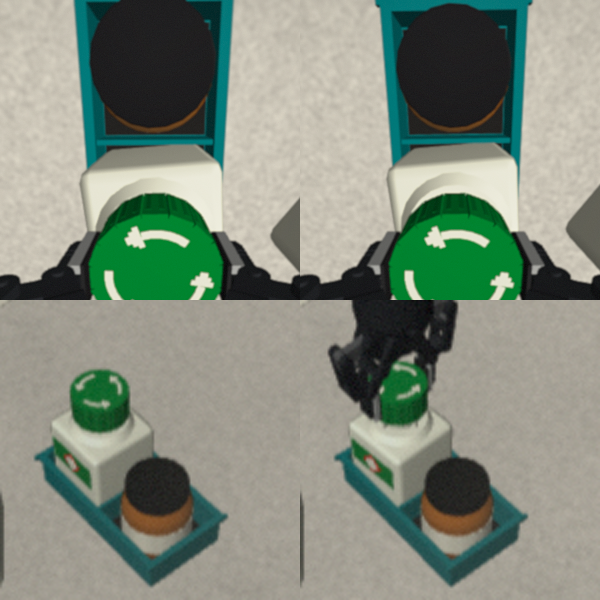

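Between the lower crops the cap has risen, while the jar's label and its right corner at about (152,432) stayed put. In the wrist view the jar also looks smaller, so it is staying down. I carry on lifting.

carry_out(motion=[0,0,0,-0.003,0,0,1,0,0,0,-0.004,0,0,1])

```text
time_s: 8.1
eef_pos: [0.5822, -0.2181, 0.1386]
eef_rot: [0.531, 0.469, 0.528, -0.469]
wrist_force: [-0.5, 0.2, 0.0]
opening: 0.685
```

```bash
python3 s.py
```

```text
jaw 6.9 pos [ 0.5822 -0.2181  0.1386] down [ 1.     -0.0024 -0.0035] F [-0.5  0.2  0. ] Ftool [-0.  -0.5 -0.2] M [-0.03  0.03  0.01] q [-0.55  0.37  1.56 -0.    1.2  -0.67] 0.685
```

carry_out(motion=[0,0,0,-0.01,0,0,1,0,0,0,-0.02,0,0,1,0,0,0,-0.03,0,0,1,0,0,0,-0.03,0,0,1,0,0,0,0,0.001,-0.02,1,0,0,0,0,0.003,-0.035,1,0,0,0,0,0.003,-0.04,1,0,0,0,0,0.003,-0.04,1,0,0,0,0,0.003,-0.04,1,0,0,0,0,0.003,-0.04,1])

```text
time_s: 9.1
eef_pos: [0.5709, 0.0028, 0.2394]
eef_rot: [0.532, 0.471, 0.524, -0.47]
wrist_force: [1.0, 0.0, 0.0]
opening: 0.687
```

carry_out(motion=[0,0,0,0,0.003,-0.04,1,0,0,0,0,0.003,-0.04,1,0,0,0,0,0.003,-0.04,1,0,0,0,0,0.003,-0.03,1,0,0,0,0,0.002,-0.02,1,0,0,0,0,0,0,1])

```text
time_s: 9.7
eef_pos: [0.558, 0.19, 0.2396]
eef_rot: [0.533, 0.468, 0.527, -0.467]
wrist_force: [-0.1, -0.3, -0.3]
opening: 0.692
```

```bash
python3 s.py
python3 - <<'E'
from h import *
t=T();P=pose("wrist");a=ctrl.camera("wrist"); b=ctrl.camera("top")
cv2.imwrite("pics/c5.png",np.hstack([cv2.resize(a,(400,300)),cv2.resize(b,(400,300))]))
for n in ["tray","forceps_mid","cap_rim","cap_mid"]:
    print(n,[(w("wrist",d["point"],P).round(4).tolist(),round(d["conf"],2)) for d in ctrl.landmark_of("wrist",n)[:2]])
r=ctrl.trace("top","tray")
if r:
    m=r[0]["pixels"].astype(np.uint8); print("trayrect",cv2.minAreaRect(max(cv2.findContours(m,0,2)[0],key=len)))
r=ctrl.landmark_of("top","jar_mouth"); print([(w("top",d["point"]).round(3),d["conf"]) for d in r])
E
```

```text
jaw 7.2 pos [0.558  0.19   0.2396] down [ 1.     -0.0068 -0.0048] F [-0.1 -0.3 -0.3] Ftool [ 0.3 -0.1  0.2] M [-0.04 -0.   -0.02] q [ 0.13  0.2   1.57 -0.    1.37  0.01] 0.692
tray [([0.5623, 0.192, 0.0024], 0.69)]
forceps_mid [([0.5576, 0.1879, 0.2577], 0.28)]
cap_rim []
cap_mid [([0.5576, 0.1914, 0.2575], 0.73)]
trayrect ((163.0, 238.0), (110.0, 80.0), 90.0)
[(array([ 0.771, -0.225,  0.192]), 0.98)]
```

View pics/c5.png

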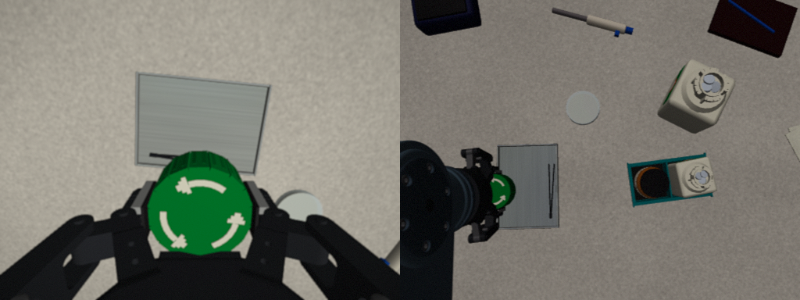

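The left half shows the cap held level above the tray. The right half shows the jar's bare neck at about (700,177), with the jar still in its rack. I lower the cap now.

carry_out(motion=[0,0.3,-0.4,0.02,0.002,-0.015,1,0,0,0,0.04,0,0,1,0,0,0,0.04,0,0,1,0,0,0,0.04,0,0,1,0,0,0,0.03,0,0,1,0,0,0,0.015,0,0,1,0,0,0,0,0,0,1])

```text
time_s: 10.8
eef_pos: [0.5651, 0.1964, 0.0519]
eef_rot: [0.529, 0.473, 0.525, -0.47]
wrist_force: [-0.1, 0.7, -1.2]
opening: 0.688
```

```bash
python3 s.py
```

```text
jaw 6.4 pos [0.5651 0.1964 0.0519] down [ 1.0e+00 -7.8e-03 -5.0e-04] F [-0.1  0.7 -1.2] Ftool [ 1.2 -0.1 -0.7] M [ 0.   -0.01  0.03] q [ 0.14  0.44  1.67 -0.    1.02  0.03] 0.688
```

carry_out(motion=[0,0,-0.45,0.02,-0.003,-0.009,1,0,0,0,0.015,0,0,1,0,0,0,0.006,0,0,1,0,0,0,0,0,0,1])

```text
time_s: 11.2
eef_pos: [0.5662, 0.2045, 0.0148]
eef_rot: [0.529, 0.474, 0.525, -0.47]
wrist_force: [0.1, -0.2, -0.0]
opening: 0.688
```

```bash
python3 s.py
```

```text
jaw 6.3 pos [0.5662 0.2045 0.0148] down [ 1.0e+00 -8.2e-03 -5.0e-04] F [ 0.1 -0.2 -0. ] Ftool [0.  0.1 0.3] M [ 0.02  0.02 -0.01] q [ 0.15  0.51  1.67 -0.    0.96  0.04] 0.688
```

carry_out(motion=[0,0,-0.5,0.004,0,0,1,0,0,0,0.003,0,0,1,0,0,0,0.002,0,0,1,0,0,0,0.002,0,0,1])

```text
time_s: 11.6
eef_pos: [0.5694, 0.2043, 0.0067]
eef_rot: [0.528, 0.473, 0.525, -0.471]
wrist_force: [-0.7, 0.3, -0.2]
opening: 0.689
```

carry_out(motion=[0,0,-0.3,0.002,0,0,1,0,0,0,0.002,0,0,1])

```text
time_s: 11.8
eef_pos: [0.5697, 0.2043, 0.0027]
eef_rot: [0.527, 0.472, 0.527, -0.472]
wrist_force: [-0.1, -0.6, -1.2]
opening: 0.688
```

```bash
python3 s.py
```

```text
jaw 6.3 pos [0.5697 0.2043 0.0027] down [ 1.e+00  1.e-04 -4.e-04] F [-0.1 -0.6 -1.2] Ftool [ 1.2 -0.1  0.6] M [-0.05  0.05 -0.  ] q [ 0.15  0.54  1.65 -0.    0.95  0.04] 0.688
```

carry_out(motion=[0,0,0,0.002,0,0,1])

```text
time_s: 11.9
eef_pos: [0.5697, 0.2044, 0.0024]
eef_rot: [0.527, 0.471, 0.527, -0.472]
wrist_force: [-14.1, -3.6, 31.4]
opening: 0.692
```

carry_out(motion=[0,0,0,0.002,0,0,1])

```text
time_s: 12.0
eef_pos: [0.5698, 0.2043, 0.0025]
eef_rot: [0.527, 0.471, 0.527, -0.472]
wrist_force: [-10.6, -3.1, 21.6]
opening: 0.688
```

Contact with the floor at z=0.0025, as predicted. I ease off and release.

carry_out(motion=[0,0,0,-0.0003,0,0,1,0,0,0,0,0,0,-1,0,0,0,0,0,0,-1,0,0,0,0,0,0,-1,0,0,0,0,0,0,-1,0,0,0,0,0,0,-1,0,0,0,0,0,0,-1])

```text
time_s: 12.7
eef_pos: [0.57, 0.2045, 0.0029]
eef_rot: [0.527, 0.471, 0.527, -0.472]
wrist_force: [-0.4, 0.4, -0.3]
opening: 1.004
```

```bash
python3 s.py
```

```text
jaw 6.3 pos [0.57   0.2045 0.0029] down [ 1.      0.0011 -0.0011] F [-0.4  0.4 -0.3] Ftool [ 0.3 -0.3 -0.4] M [-0.05  0.01 -0.01] q [ 0.15  0.54  1.65 -0.    0.95  0.04] 1.004
```

carry_out(motion=[0,0,0,-0.01,0,0,-1,0,0,0,-0.02,0,0,-1,0,0,0,-0.04,0,0,-1,0,0,0,-0.04,0,0,-1,0,0,0,-0.04,0,0,-1,0,0,0,-0.03,0,0,-1,0,0,0,0,0,0,-1])

```text
time_s: 13.4
eef_pos: [0.5692, 0.2045, 0.1923]
eef_rot: [0.526, 0.471, 0.527, -0.473]
wrist_force: [0.8, -0.4, 0.3]
opening: 1.002
```

Run:
```python
from h import *
P=pose("wrist");a=ctrl.camera("wrist"); b=ctrl.camera("scene"); ctrl.camera("top")
cv2.imwrite("pics/c6.png",np.hstack([cv2.resize(a,(400,300)),cv2.resize(b,(400,300))]))
for c in ("wrist","scene","top"):
  Q=P if c=="wrist" else pose(c)
  for n in ["cap_mid","cap_top","tray","forceps_mid"]+([] if c=="wrist" else ["jar_mouth","amber","petri"]):
    print(c,n,[(w(c,d["point"],Q).round(4).tolist(),round(d["conf"],2)) for d in ctrl.landmark_of(c,n)[:2]])
```

```text
wrist cap_mid [([0.5688, 0.2037, 0.02], 0.84)]
wrist cap_top [([0.5703, 0.2063, 0.036], 0.82)]
wrist tray []
wrist forceps_mid [([0.5492, 0.1323, 0.0064], 0.58)]
scene cap_mid [([0.5666, 0.2026, 0.0169], 0.97)]
scene cap_top [([0.5734, 0.204, 0.0388], 0.83)]
scene tray [([0.5613, 0.1942, 0.0022], 0.63), ([0.5734, 0.202, 0.0351], 0.4)]
scene forceps_mid [([0.5514, 0.1347, 0.0067], 0.65), ([0.5734, 0.2047, 0.0024], 0.26)]
scene jar_mouth [([0.5834, -0.2199, 0.1432], 0.87), ([0.7734, -0.2333, 0.1919], 0.81)]
scene amber [([0.569, -0.1264, 0.0049], 0.68)]
scene petri [([0.7679, 0.0472, -0.002], 0.91)]
top cap_mid [([0.5714, 0.2057, 0.0204], 0.61)]
top cap_top [([0.5704, 0.207, 0.0328], 0.67)]
top tray [([0.5596, 0.1911, 0.0028], 0.65)]
top forceps_mid [([0.5502, 0.1339, 0.003], 0.58)]
top jar_mouth [([0.5852, -0.2175, 0.1404], 0.74), ([0.7738, -0.2223, 0.1956], 0.74)]
top amber [([0.573, -0.1203, 0.004], 0.9), ([0.5719, 0.2094, 0.018], 0.54)]
top petri [([0.7696, 0.0529, -0.0008], 0.64)]
```

View pics/c6.png

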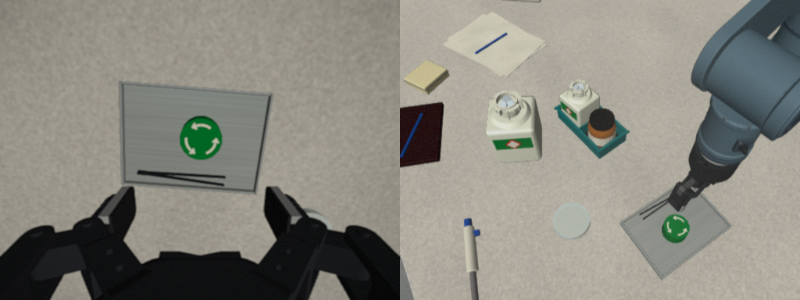

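The cap lies flat on the tray floor, at about (201,138) in the wrist view. The jar, amber jar, dish and forceps are all in place, and the arm is clear of everything.

```bash
python3 -c "
from bench import ctrl
print(ctrl.hand_in())"
```

```text
the job is handed in; nothing more can be done
None
```

I opened the jar, set the cap down on the tray and handed the job in at about 14 s of the 64 s. The hand-in gave no verdict.

**What I did:** I gripped the cap, pressed it about 7 mm to its bottom (peak 33 N at the wrist), and turned it anticlockwise about 48° to the stop. I backed off 1°, lifted it clear, lowered it onto the tray floor and let go.

**Last checks:**
- **Cap:** it lies open side down on the floor with its centre about 10 mm in x and 12 mm in y from the tray's centre. Its height reads 17–20 mm, which fits it lying on the floor. The tilt was not measured; it looks flat in the picture.
- **Jar:** it stands in its cell. The mouth reads (0.583 to 0.585, -0.218 to -0.220), against the cap's (0.582, -0.217) at the start.
- **Other things:** the amber jar, petri dish and forceps are within about 4 mm of their first readings, which is the networks' error. The gripper is clear of everything, at 0.19 m.

**What did not go to plan:**
- **Stop torque:** at the stop the wrist moment read 2.4 N m for one reading, above the 0.7 N m aim and the 1.5 N m limit. I eased it off in the next row. Side forces at the wrist may account for part of it, but I could not rule out that the limit was passed.
- **Drag on lifting:** the lift pulled with 5–8 N partway. A picture showed the jar staying down, so I carried on.
- **Set-down:** the cap was pressed on the tray with about 31 N for one row before release, harder than the gentle set-down the task asked for.

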